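# Clamp the pellet dispenser in its turnbuckle stand

### The job

Stand the pellet dispenser upright in the seat of the clamp stand and let go of it, then turn the turnbuckle by its spokes so that both jaws draw in together and hold the dispenser firmly. Feel for the load: the turnbuckle runs with an even drag until both pads bear on the dispenser; from there tighten until turning takes about half as much effort again as the free run, stopping well short of double, which would crush the shell. Leave the other things on the shelf where they are.

Things in the scene. Friction and masses are not known exactly. Their poses are not given: they have to be found in the camera images.
- stand: Aluminium clamp stand, fixed. Base plate 220 (x) x 250 (y) x 10 mm; origin at the centre of its underside; x points from the turnbuckle side to the seat side, y along the turnbuckle to the left jaw, z up. Two grey jaw plates slide on it along y; their tops are 70 mm above the shelf, 101 mm near the turnbuckle's axis (rod end, 34 mm wide in x).
- seat (a point): Centre of the seat, on top of the base plate (10 mm above the shelf), 60 mm to the +x side of the stand's origin; axes as the stand's. Lips 8 mm high, 50 mm long (y), before and behind it, leave 70 mm along x for the dispenser. Along y it may stand up to 10 mm off centre (3 mm to the -y side gives it room from the left pad); the pads shift it as they close.
- hub (a point): Centre of the turnbuckle body, 78 mm above the shelf, 60 mm to the -x side of the stand's origin; axes as the stand's, y is the turning axis. Steel body 88 mm long, 32 mm thick, on two threaded rods that run to the jaws. From its middle four spokes 9 mm thick stand out square to the axis, 90 degrees apart, each ending in a black ball 18 mm in diameter, centred 60 mm from the axis.
- turnbuckle (a joint): Turn of the turnbuckle, rad, 0 to 4.4, grows as it tightens; starts at 0 to 0.7. At 0, pi/2, pi.. a spoke stands upright. Tightening tips the upper spoke to the stand's -x side: a spoke at angle a past upright has its ball at -60 sin(a) mm in x, +60 cos(a) mm in z from the hub. Each jaw comes in 5 mm per rad. It stays where left: even drag, some 0.5 N m (8 N at a ball).
- jaw_left: Jaw plate on the +y side, 10 mm thick, with its rod and a spring-backed rubber pad (50 mm wide, 34 to 70 mm above the shelf) on a hand-set screw foot. Origin and axes: the stand's when the turnbuckle is at 0; moves to -y as it closes. With the turnbuckle at 0 its pad face is 37 to 47 mm to +y of the seat's centre: the foot's setting differs each time and is not measured.
- jaw_right: Jaw plate on the -y side with its rod and pad, moves to +y as it closes. With the turnbuckle at 0 its pad face is 47 mm to -y of the seat's centre. Both pads bear at a turn of about 2.2 to 3.3 rad, depending on the left foot; from there the torque climbs by about 0.09 N m per 0.1 rad. Right is 1.35 to 1.75 times the free drag as felt at the same spoke angle; at twice the drag the shell is crushed.
- dispenser: Sealed push dispenser of pellets, upright white cylinder 62 mm in diameter and 115 mm tall with a grey round push cap on top: 46 mm in diameter, from 119 to 160 mm above the foot. About 0.25 to 0.45 kg. Origin at the centre of its foot; z up along it.
- chew_ball: Round wicker chew ball with a flattened foot, 72 mm wide, 68 mm tall; origin at the centre of its foot. Leave alone.
- bowl: Stainless steel bowl, 110 mm wide, 45 mm high; origin at the centre of its foot. Leave alone.
- brush: Blue plastic brush lying on the shelf, handle to its -x. Leave alone.
- keep_box: Plastic box 140 x 180 x 90 mm with a hinged lid and a knob on it, fixed; origin at the centre of its underside. Leave alone.
Not all that is in view belongs to the job. Of the things that look like the dispenser, take the one that is nearest to the robot's base at the start.

How it is judged:
By the outcome, as a careful person would: the job done as asked, in the order asked, and still so for the second after the job is handed in, with the robot touching nothing.
It also fails if it takes over 72 s, if anything falls off the work surface, if the arm or the gripper's body presses on something with over 40 N, if the wrist force passes 120 N, or if a joint passes its speed limit or range.

### The arm

A 6-joint arm with a two-finger parallel gripper is mounted at the origin on the work surface. World frame = base frame: x ahead of the robot, y to its left, z up, the work surface at z = 0. Lengths are in mm, angles in rad, forces in N, time in s.
With the tool pointing down it reaches from about 400 to 925 mm from the base axis. Payload 12.5 kg.
Tool frame: the origin (TCP) lies midway between the tips of the shut fingers; the grasp point (between the pads) lies 19 mm behind it (env.pinch_z is the z of the grasp point in the tool frame, in mm); z points along the fingers, y is the line along which they close (so a half turn about z gives the same grasp; the last joint's range is limited). The gripper opens to 95 mm and grips with 3 to 60 N. Pads are 20 mm wide; open, the fingers measure 119 mm over their backs; the gripper's body (75 mm by 180 mm) begins 59 mm behind the grasp point.
Start: joints at [1.181, 0.491, 1.559, -0, 1.092, -0.106], TCP at [174.986, 600.022, 214.661] pointing down, gripper open.
Joint ranges: [-3.1, 3.1], [-0.84, 2.19], [0.05, 2.79], [-1.13, 4.28], [0.06, 2.93], [-2.69, 2.69]. Speed limits (rad/s): [2.22, 2.22, 2.79, 3.14, 3.14, 3.14].

### API

Orientations are given as [roll, pitch, yaw] about the fixed x, y, z axes, in that order (R = Rz(yaw) Ry(pitch) Rx(roll)).
In Python, from cell import env, eyes gives the robot as it stands.
- The arm moves only by the shell command python3 -m inch 'ROWS'. ROWS is JSON, a list of rows, each a list of 3 entries, a list of its own where there are three numbers: the shift along the tool's x, y, z in units of 60 mm (1.0 is 60 mm), then the turn about the tool's z in units of 5 degrees (1.0 is 5 degrees), then the closure, from -1 (fully open) to 1 (shut). In form: [[[tx, ty, tz], turn, claw], ...]. A call has exactly 10 rows; each row shifts and turns the commanded pose from where the row before left it, along the tool's axes as they then stand; what a row does not reach is not made up. A row lasts 1/8 s, in which the tool goes at most 62.5 mm and 10.7 degrees, less where a joint would pass 70% of its speed; a pose out of reach is approached as far as the arm can. A call is refused whole if a number of a shift passes 1 or a number of a turn 1, either way. A call with a gripper value outside its range is refused whole. The fingers move at their own pace and stop on an object; the grip force is fixed at half the most. Time passes only in rows, so rows that do not move let the fingers close, or fill a call up. It gives the time, the measured TCP pose, the force, the opening and the grip force at its end, in the units of the state.
- env.state(): the state, without advancing time (a new reading comes with each control period).
- eyes.read_camera(name): name is "side" or "top"; returns a dict with "pixels" (400x640x3 uint8, red, green, blue), "fx", "fy", "cx", "cy" (pixels), "extrinsics" (4x4, takes a point from world to camera coordinates). Camera axes: x right, y down, z forward; pixel columns grow to the right and rows downward; lengths in mm; the calibration is good to about 2 mm. A picture is of the moment at which its call begins. There is no depth.
- env.job_done(): hands the job in; it is judged then, once.
Trained networks look in a picture, given as the dict that the camera call returned (one of the last four; its "shot" number tells which), for a name from the list of things; names that differ only in an ending like _2 or _b are one class to them, and where a whole thing is asked for, a point or a joint stands for the part that bears it (a point fixed in the world has none). Each returns a list of dicts, best first, with "score" (0 to 1); they miss things now and then, are a little off and sometimes report something else, mostly with a low value. They report only what shows in the picture. A call takes as long as a camera call. They do not tell look-alikes from the thing itself.
- eyes.boxes_of(name, picture): "centre" ([row, column] in pixels, amid what is visible of it).
- eyes.cut_out(name, picture): "mask" (400x640 bool, what is visible of it) and "centre" ([row, column] in pixels, amid what is visible of it).
- eyes.spot_point(name, picture): "centre" ([row, column] in pixels: a listed point, or the origin of a listed thing).
The state is a dict: "t": time; "joints": joint angles; "qvel": joint speeds; "tau": joint torques, N m; "eef_pos": TCP position; "tcp_rot": TCP orientation; "ft_force": force on the tool from outside, world axes, zero at the start; "moment": the same for the moment, N m; "opening": opening from 0.0 (shut) to 1.0 (fully open); "grip_force": force on a finger pad.
Only numpy, scipy, OpenCV 4.12 (cv2) and the standard library are available. Lean on these libraries where they do the work, as an engineer would, in place of code of your own. Each camera call takes 0.05 s, during which the arm holds its last target. There are 200 camera calls.

## Working session

There is one attempt and no reset: what is moved stays moved. The work goes in short steps, Python scripts to look and compute and a shell command to move; the robot and the scene stay as the last step left them, time stands still between calls to the robot, and variables do not carry over. Pictures are saved under pics/ and viewed, at most 10 in all, crops included, and the job is handed in when it is done.

```bash
ls; mkdir -p pics
cat > h.py <<'E'
import numpy as np, cv2
from cell import env, eyes
def snap(n,save=None):
    p=eyes.read_camera(n)
    if save: cv2.imwrite('pics/'+save,p['pixels'][:,:,::-1])
    return p
def ray(p,rc):
    E=np.array(p['extrinsics']);R=E[:3,:3];t=E[:3,3]
    d=R.T@np.array([(rc[1]-p['cx'])/p['fx'],(rc[0]-p['cy'])/p['fy'],1.]);return -R.T@t,d/np.linalg.norm(d)
def tri(a,ra,b,rb):
    o1,d1=ray(a,ra);o2,d2=ray(b,rb)
    s=np.linalg.lstsq(np.c_[d1,-d2],o2-o1,rcond=None)[0]
    x,y=o1+s[0]*d1,o2+s[1]*d2;return (x+y)/2,np.linalg.norm(x-y)
def atz(p,rc,z):
    o,d=ray(p,rc);return o+d*(z-o[2])/d[2]
def proj(p,X):
    c=np.array(p['extrinsics'])@np.r_[X,1.];return np.array([p['fy']*c[1]/c[2]+p['cy'],p['fx']*c[0]/c[2]+p['cx']])
E
python3 - <<'E'
from h import *
np.set_printoptions(precision=1,suppress=True)
T=snap('top','t0.png');S=snap('side','s0.png')
for p in (T,S): print(ray(p,(p['cy'],p['cx'])),p['fx'])
for n in ['dispenser','seat','hub','stand','turnbuckle','jaw_left','jaw_right','chew_ball','bowl','brush','keep_box']:
  for w,p in (('T',T),('S',S)):
    try: print(n,w,[(np.round(d['centre'],1).tolist(),round(d['score'],2),atz(p,d['centre'],{'seat':10,'hub':78}.get(n,0))[:2]) for d in eyes.spot_point(n,p)][:4])
    except Exception as e: print(n,w,e)
print(env.state(),env.pinch_z)
E
```

```text
pics
(array([ 443.2,    1.2, 1083.8]), array([ 0.1,  0. , -1. ])) 393.6794673114469
(array([ 410. ,  777.6, 1023.1]), array([ 0.1, -0.6, -0.8])) 514.4181879810342
dispenser T [([130.8, 397.2], 0.96, array([ 760. , -187.7])), ([136.0, 438.1], 0.84, array([ 744.2, -301.9])), ([170.7, 414.8], 0.6, array([ 645.7, -233.9]))]
dispenser S [([141.2, 312.1], 0.95, array([ 640.6, -234.1])), ([118.7, 281.7], 0.88, array([ 747.9, -305.5])), ([151.1, 266.6], 0.84, array([ 754.8, -168.7])), ([350.8, 231.6], 0.22, array([667.9, 399.8]))]
seat T [([177.3, 324.5], 0.6, array([626.6,  17.4])), ([236.5, 415.8], 0.24, array([ 463.1, -229.3]))]
seat S [([209.2, 294.9], 0.64, array([627.3,  19.3]))]
hub T [([217.3, 317.6], 0.74, array([511.4,  34.3]))]
hub S [([205.4, 340.3], 0.8, array([511.7,  36. ]))]
stand T [([199.9, 321.2], 0.63, array([564.9,  26.8])), ([196.0, 468.8], 0.46, array([ 574.1, -380.3]))]
stand S [([218.9, 318.4], 0.76, array([565.2,  28.6])), ([216.7, 318.4], 0.57, array([566.7,  22. ]))]
turnbuckle T it knows: bowl, brush, chew_ball, dispenser, hub, jaw_left, jaw_right, keep_box, seat
[... 542 characters left out ...]
[([152.1, 373.3], 0.69, array([ 466.1, -229.6]))]
brush T [([268.7, 199.8], 0.91, array([377.2, 358.6])), ([179.5, 325.8], 0.4, array([622.1,  13.9]))]
brush S [([365.4, 374.8], 0.8, array([374.6, 366.1]))]
keep_box T [([163.3, 192.2], 0.77, array([670.1, 390. ]))]
keep_box S [([350.7, 235.5], 0.58, array([660.1, 397.9]))]
{'t': 1.1, 'joints': array([ 1.2,  0.5,  1.6, -0. ,  1.1, -0.1]), 'qvel': array([ 0.,  0., -0.,  0., -0.,  0.]), 'tau': array([ -0. , -61.2, -25.8,   0.1,   0. ,  -0. ]), 'eef_pos': array([175. , 600. , 214.7]), 'tcp_rot': array([3.1, 0. , 2.9]), 'ft_force': array([ 0.5,  0.1, -0.9]), 'moment': array([-0.,  0., -0.]), 'grip_force': 0.0, 'opening': 0.9993067067420442} -18.8
```

View pictures.

Run:
```python
import cv2
for n,(a,b,c,d) in {'t0':(80,280,170,500),'s0':(50,300,180,480)}.items():
    i=cv2.imread(f'pics/{n}.png')[a:b,c:d]; cv2.imwrite(f'pics/{n}c.png',cv2.resize(i,None,fx=2.4,fy=2.4,interpolation=cv2.INTER_CUBIC));
```

```text
(no output)
```

View pics/t0c.png

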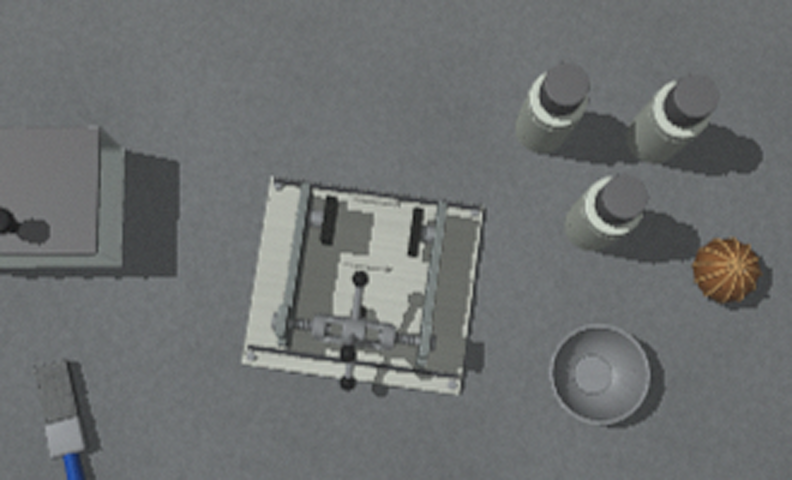

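View pics/s0c.png

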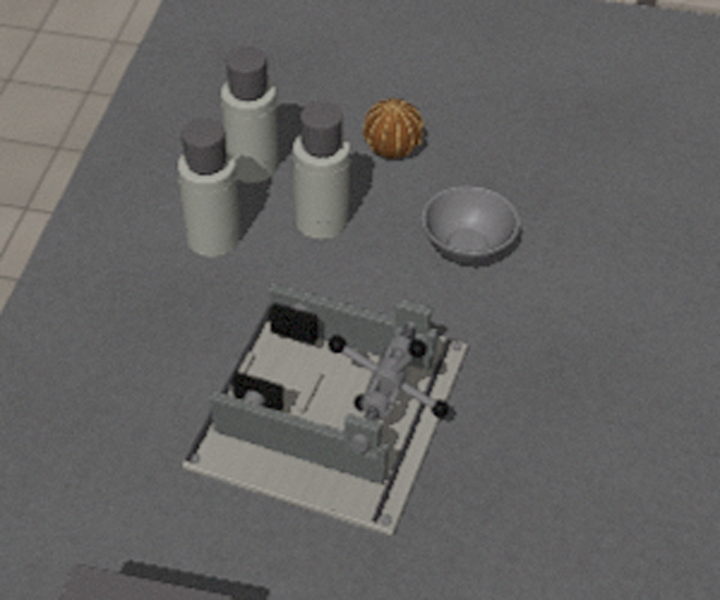

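The top crop shows three look-alike bottles, and the nearest to the robot is the lowest one (cap at about (622,198) in the crop). The stand is turned about -8°. One spoke points forward with its ball at (361,280), and the others are at about (348,353) and (347,383). The side crop agrees, with balls at (337,344), (418,348), (441,410) and (362,402). Next I'll triangulate these points.

```bash
cat > m.py <<'E'
from h import *
np.set_printoptions(precision=1,suppress=True)
T=snap('top');S=snap('side')
t=lambda x,y:(80+y/2.4,170+x/2.4); s=lambda x,y:(50+y/2.4,180+x/2.4)
for n,a,b in [('captop',(622,198),(322,115)),('ballF',(361,280),(337,344)),('up353',(348,353),(418,348)),('up383',(347,383),(418,348)),('low353',(348,353),(441,410)),('low383',(347,383),(441,410)),
 ('cornFL',(273,178),(187,463)),('cornBR',(462,394),(462,345)),('cornBL',(243,363),(392,530))]:
  print(n,*tri(T,t(*a),S,s(*b)))
c=[atz(T,t(*q),10)[:2] for q in [(273,178),(484,208),(462,394),(243,363)]]
print('corners',c,'mean',np.mean(c,0))
d=(c[0]+c[1]-c[2]-c[3])/2;e=(c[0]+c[3]-c[1]-c[2])/2
print(np.linalg.norm(d),np.linalg.norm(e),np.degrees([np.arctan2(d[1],d[0]),np.arctan2(-e[0],e[1])]))
for n in ['dispenser','hub','seat','stand']:
  A=eyes.spot_point(n,T);B=eyes.spot_point(n,S)
  for x in A[:3]:
    for y in B[:3]:
      P,g=tri(T,x['centre'],S,y['centre'])
      if g<8: print(n,P,g,x['score'],y['score'])
# dispenser mask, bottom via side
for d in eyes.cut_out('dispenser',S)[:3]:
  r,c=np.nonzero(d['mask']); print(d['score'],r.min(),r.max(),c.min(),c.max())
E
python3 m.py
```

```text
captop [ 635.5 -234.7  156.3] 1.2054443925203169
ballF [561.9  26.5  97.9] 0.5022729389662131
up353 [482.9  38.9 127.8] 2.8046762441288053
up383 [467.6  40.9 131.3] 27.184479633837643
low353 [470.2  42.2  43.7] 35.326338202205584
low383 [453.8  43.3  44.3] 2.565922712529562
cornFL [692.4 131.6   2.3] 3.567812732711654
cornBR [444.6 -86.2  -6.1] 3.585998322803706
cornBL [477.9 163.9   3.5] 1.2112116526518546
corners [array([692.4, 130.8]), array([ 655.7, -113.2]), array([442.8, -85. ]), array([478.3, 162.9])] mean [567.3  23.9]
215.64847184083686 248.61033781289927 [-8.  -8.4]
dispenser [ 747.  -310.9    0.1] 1.629352192686339 0.76 0.79
dispenser [ 760.9 -186.2  -23.8] 4.7166639769640835 0.68 0.68
seat [633.8  19.1  -3.3] 5.3776697668319 0.81 0.71
stand [562.   29.7   8.4] 0.0027479195079032066 0.95 0.59
0.85 68 126 270 295
0.74 91 149 302 325
0.69 100 156 254 279
```

```bash
cat >> h.py <<'E'
def disp_sil(p,x,y,z):
    m=np.zeros((400,640),np.uint8);a=np.linspace(0,2*np.pi,40)
    for r,z0,z1 in((31,0,115),(23,115,160)):
        P=[proj(p,(x+r*np.cos(q),y+r*np.sin(q),z+h))[::-1] for h in(z0,z1) for q in a]
        cv2.fillConvexPoly(m,cv2.convexHull((np.array(P)*16).astype(np.int32)),1,shift=4)
    return m>0
def fit_disp(ps,guess,z=0):
    from scipy.optimize import minimize
    out=[]
    ms=[]
    for p in ps:
        c=eyes.cut_out('dispenser',p); g=disp_sil(p,*guess,z)
        ms.append(max((d['mask'] for d in c),key=lambda m:(m&g).sum()/(m|g).sum()))
    def f(v,idx): return -sum((ms[i]&disp_sil(ps[i],*v,z)).sum()/(ms[i]|disp_sil(ps[i],*v,z)).sum() for i in idx)
    for idx in ([0],[1],[0,1]):
        r=minimize(f,guess,args=(idx,),method='Nelder-Mead',options=dict(initial_simplex=np.array(guess)+[[0,0],[8,0],[0,8]],xatol=.2)); out.append((r.x.round(1),round(r.fun,3)))
    return out
def plan(target,yawdeg,n,start=None,syaw=None):
    "rows along a straight line; prints tool-frame shifts in units"
    st=env.state(); p=np.array(st['eef_pos']) if start is None else np.array(start,float)
    y0=np.degrees(st['tcp_rot'][2]) if syaw is None else syaw
    dy=(yawdeg-y0+180)%360-180 
    d=(np.array(target)-p)/n
    for i in range(n):
        y=np.radians(y0+dy*i/n);c,s=np.cos(y),np.sin(y)
        v=np.array([c*d[0]+s*d[1], s*d[0]-c*d[1], -d[2]])/60
        print(f'[[{v[0]:.3f},{v[1]:.3f},{v[2]:.3f}],{-dy/n/5:.3f}]',end=',\n' if i%10==9 else ',')
E
python3 - <<'E'
from h import *
T=snap('top');S=snap('side');print(fit_disp([T,S],(640,-234)))
print(env.state()['tcp_rot']); plan((640,-234,230),81.7,20)
E
```

```text
[(array([ 636.2, -234.6]), np.float64(-0.903)), (array([ 638.1, -240.8]), np.float64(-0.907)), (array([ 636.7, -234.7]), np.float64(-1.806))]
[3.14149353e+00 3.27448274e-05 2.85778824e+00]
[[-0.567,-0.559,-0.013],0.820],[[-0.605,-0.517,-0.013],0.820],[[-0.641,-0.472,-0.013],0.820],[[-0.673,-0.425,-0.013],0.820],[[-0.701,-0.376,-0.013],0.820],[[-0.726,-0.325,-0.013],0.820],[[-0.748,-0.272,-0.013],0.820],[[-0.765,-0.218,-0.013],0.820],[[-0.779,-0.162,-0.013],0.820],[[-0.789,-0.106,-0.013],0.820],
[[-0.794,-0.050,-0.013],0.820],[[-0.796,0.007,-0.013],0.820],[[-0.793,0.064,-0.013],0.820],[[-0.787,0.121,-0.013],0.820],[[-0.776,0.177,-0.013],0.820],[[-0.761,0.232,-0.013],0.820],[[-0.743,0.286,-0.013],0.820],[[-0.720,0.338,-0.013],0.820],[[-0.694,0.389,-0.013],0.820],[[-0.665,0.437,-0.013],0.820],
```

```bash
python3 -m inch '[[[-0.57,-0.56,-0.02],0.82,-1],[[-0.61,-0.52,-0.02],0.82,-1],[[-0.64,-0.47,-0.02],0.82,-1],[[-0.67,-0.42,-0.02],0.82,-1],[[-0.70,-0.38,-0.02],0.82,-1],[[-0.73,-0.32,-0.02],0.82,-1],[[-0.75,-0.27,-0.02],0.82,-1],[[-0.77,-0.22,-0.02],0.82,-1],[[-0.78,-0.16,-0.02],0.82,-1],[[-0.79,-0.11,-0.02],0.82,-1]]'
python3 - <<'E'
from h import *
print(env.state()['tcp_rot']); plan((637,-236,230),81.7,10)
E
```

```text
t: 3.1
eef_pos: [409.1, 181.2, 226.9]
tcp_rot: [3.141, 0.0, 2.14]
ft_force: [-0.2, 0.1, -0.5]
opening: 0.999
grip_force: 0.0
[3.14078352e+00 1.43304828e-04 2.13984900e+00]
[[-0.790,-0.055,-0.005],0.818],[[-0.792,0.002,-0.005],0.818],[[-0.790,0.058,-0.005],0.818],[[-0.784,0.115,-0.005],0.818],[[-0.774,0.170,-0.005],0.818],[[-0.760,0.225,-0.005],0.818],[[-0.742,0.279,-0.005],0.818],[[-0.720,0.331,-0.005],0.818],[[-0.695,0.381,-0.005],0.818],[[-0.666,0.430,-0.005],0.818],
```

```bash
python3 -m inch '[[[-0.79,-0.055,-0.005],0.82,-1],[[-0.79,0.0,-0.005],0.82,-1],[[-0.79,0.06,-0.005],0.82,-1],[[-0.78,0.115,-0.005],0.82,-1],[[-0.775,0.17,-0.005],0.82,-1],[[-0.76,0.225,-0.005],0.82,-1],[[-0.74,0.28,-0.005],0.82,-1],[[-0.72,0.33,-0.005],0.82,-1],[[-0.695,0.38,-0.005],0.82,-1],[[-0.665,0.43,-0.005],0.82,-1]]'
python3 - <<'E'
from h import *
T=snap('top');S=snap('side','s1.png');print(fit_disp([T,S],(637,-236)))
print(env.state()['tcp_rot'],env.state()['eef_pos']); plan((637,-236,122),81.7,5)
cv2.imwrite('pics/s1c.png',cv2.resize(cv2.imread('pics/s1.png')[30:260,200:500],None,fx=2,fy=2))
E
```

```text
t: 4.35
eef_pos: [637.4, -235.3, 229.6]
tcp_rot: [3.142, -0.0, 1.424]
ft_force: [0.7, 0.0, 0.9]
opening: 1.001
grip_force: 0.0
[(array([ 633.2, -225.5]), np.float64(-0.41)), (array([ 637. , -236.1]), np.float64(-0.917)), (array([ 638.2, -231.7]), np.float64(-1.319))]
[-3.14072217e+00 -4.91652922e-04  1.42593715e+00] [ 636.61756835 -234.31467583  228.93221854]
[[-0.005,0.002,0.356],0.000],[[-0.005,0.002,0.356],0.000],[[-0.005,0.002,0.356],0.000],[[-0.005,0.002,0.356],0.000],[[-0.005,0.002,0.356],0.000],
```

View pics/s1c.png

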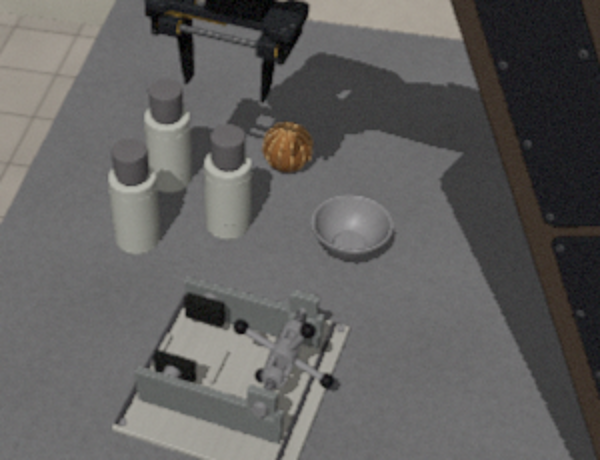

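The side view shows the open fingers, tips at (186,82) and (265,98), centred above the near bottle's cap at (228,135). I'll go down and grip the cap.

```bash
python3 -m inch '[[[0.02,0,0.26],0,-1],[[0,0,0.26],0,-1],[[0,0,0.26],0,-1],[[0,0,0.26],0,-1],[[0,0,0.26],0,-1],[[0,0,0.26],0,-1],[[0,0,0.26],0,-1],[[0,0,0],0,-1],[[0,0,0],0,1],[[0,0,0],0,1]]'
python3 -m inch '[[[0,0,0],0,1],[[0,0,0],0,1],[[0,0,0],0,1],[[0,0,0],0,1],[[0,0,-0.1],0,1],[[0,0,-0.25],0,1],[[0,0,-0.25],0,1],[[0,0,-0.25],0,1],[[0,0,-0.2],0,1],[[0,0,0],0,1]]'
python3 - <<'E'
from h import *
T=snap('top');S=snap('side','s2.png')
e=env.state()['eef_pos'];print(e,env.state()['tcp_rot'],env.state()['opening'])
print(fit_disp([T,S],(637,-236),e[2]-120))
i=S['pixels'].copy();m=disp_sil(S,e[0],e[1],e[2]-120)
c,_=cv2.findContours(m.astype(np.uint8),0,2);cv2.drawContours(i,c,-1,(255,0,0),1)
cv2.imwrite('pics/s2c.png',cv2.resize(i[20:230,220:460,::-1],None,fx=2.4,fy=2.4))
E
```

```text
t: 5.8
eef_pos: [637.2, -232.8, 121.1]
tcp_rot: [3.14, 0.0, 1.427]
ft_force: [-0.5, -0.7, -0.6]
opening: 0.849
grip_force: 0.0
t: 7.05
eef_pos: [637.3, -232.8, 184.7]
tcp_rot: [3.14, 0.0, 1.427]
ft_force: [-0.1, -0.7, -4.7]
opening: 0.48
grip_force: 30.0
[ 636.80059804 -232.53166189  183.17552971] [-3.14124869e+00 -2.08337252e-04  1.42664539e+00] 0.4805526183580175
[(array([ 610.4, -177.5]), np.float64(-0.102)), (array([ 637., -236.]), np.float64(-0.0)), (array([ 610.4, -177.5]), np.float64(-0.102))]
```

View pics/s2c.png

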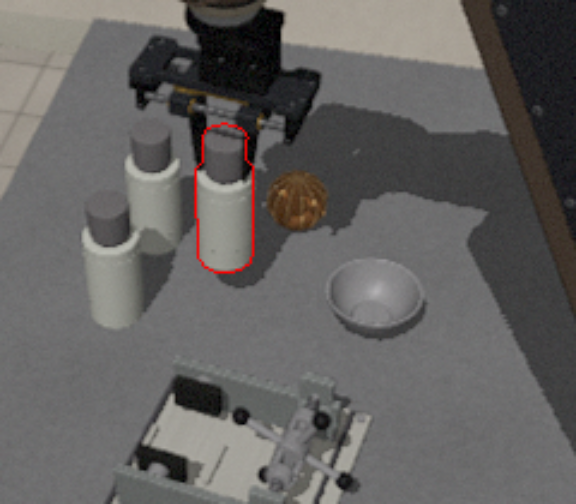

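Run:
```python
from h import *
e=env.state()['eef_pos']; plan((625.7,15,230),81.7,10)
```

```text
[[0.406,-0.077,-0.079],0.001],[[0.406,-0.077,-0.079],0.001],[[0.406,-0.077,-0.079],0.001],[[0.406,-0.078,-0.079],0.001],[[0.406,-0.078,-0.079],0.001],[[0.406,-0.078,-0.079],0.001],[[0.406,-0.078,-0.079],0.001],[[0.406,-0.078,-0.079],0.001],[[0.406,-0.078,-0.079],0.001],[[0.406,-0.078,-0.079],0.001],
```

```bash
python3 -m inch '[[[0.2,-0.04,-0.3],0,1],[[0.35,-0.06,-0.3],0,1],[[0.45,-0.08,-0.19],0,1],[[0.55,-0.1,0],0,1],[[0.6,-0.11,0],0,1],[[0.6,-0.11,0],0,1],[[0.55,-0.11,0],0,1],[[0.45,-0.09,0],0,1],[[0.31,-0.08,0],0,1],[[0,0,0],0,1]]'
python3 - <<'E'
from h import *
np.set_printoptions(precision=1,suppress=True)
T=snap('top');S=snap('side','s3.png')
e=env.state()['eef_pos'];print(e,env.state()['tcp_rot'])
fz=e[2]-121; u=np.array([np.cos(np.radians(-8.3)),np.sin(np.radians(-8.3)),0]);v=np.array([-u[1],u[0],0])
i=cv2.resize(S['pixels'],None,fx=4,fy=4)
O=np.array([626,17,0.])
def poly(P,col):
    q=np.array([(proj(S,p)[::-1]+.5)*4 for p in P]).astype(np.int32);cv2.polylines(i,[q],True,col,1)
poly([O-170*u+125*v+[0,0,10],O-170*u-125*v+[0,0,10],O+50*u-125*v+[0,0,10],O+50*u+125*v+[0,0,10]],(255,0,0))
for s in(-35,35): poly([O+s*u+25*v+[0,0,18],O+s*u-25*v+[0,0,18]],(0,255,0))
H=O-120*u+[0,0,78]
for k in range(4):
    a=.45+k*np.pi/2; poly([H,H-60*np.sin(a)*u+[0,0,60*np.cos(a)]],(255,0,255))
m=disp_sil(S,e[0],e[1]-2,fz);c,_=cv2.findContours(cv2.resize(m.astype(np.uint8),None,fx=4,fy=4),0,2);cv2.drawContours(i,c,-1,(255,0,0),1)
cv2.imwrite('pics/s3c.png',i[400:1000,880:1660,::-1])
plan((625.7,15,132),81.7,10)
E
```

```text
t: 8.5
eef_pos: [625.4, 16.9, 231.8]
tcp_rot: [3.141, -0.0, 1.429]
ft_force: [-0.5, -0.1, -4.4]
opening: 0.48
grip_force: 30.0
[625.6  15.2 231.3] [3.1 0.  1.4]
[[-0.000,0.000,0.166],0.001],[[-0.000,0.000,0.166],0.001],[[-0.000,0.000,0.166],0.001],[[-0.000,0.000,0.166],0.001],[[-0.000,0.000,0.166],0.001],[[-0.000,0.000,0.166],0.001],[[-0.000,0.000,0.166],0.001],[[-0.000,0.000,0.166],0.001],[[-0.000,0.000,0.166],0.001],[[-0.000,0.000,0.166],0.001],
```

View pics/s3c.png

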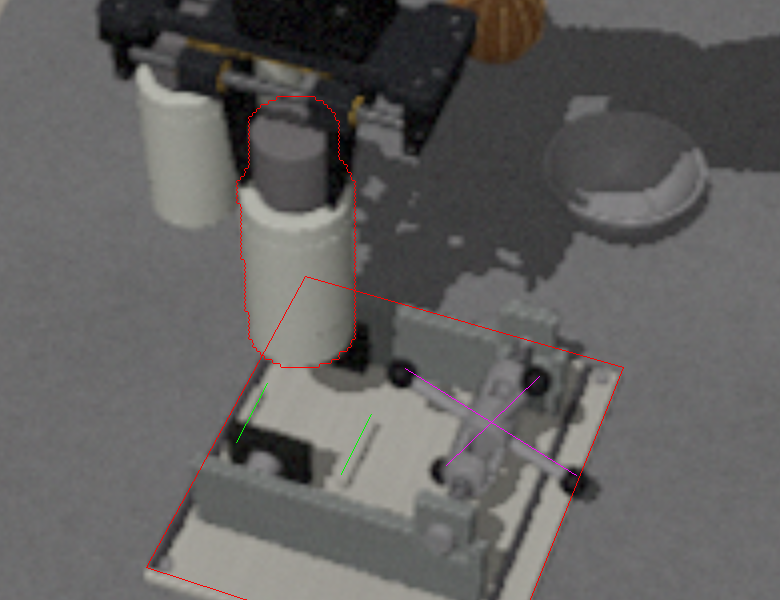

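The held bottle is above the seat. The modelled back lip (green, 345–370, 470–415) lies about 5 px left of the real one in this 4x crop. I'll check the seat x on the unobstructed first pictures before lowering.

Run:
```python
from h import *
T=snap('top');S=snap('side')
u=np.array([np.cos(np.radians(-8.3)),np.sin(np.radians(-8.3)),0]);v=np.array([-u[1],u[0],0])
O=np.array([626,17,0.]);k=6;outs=[]
for p,f,(r0,c0) in((T,'t0',(152,272)),(S,'s0',(165,262))):
    i=cv2.resize(cv2.imread(f'pics/{f}.png')[r0:r0+90,c0:c0+66],None,fx=k,fy=k,interpolation=cv2.INTER_CUBIC)
    def pl(P,col):
        q=np.array([(proj(p,x)[::-1]-[c0,r0]+.5)*k for x in P]).astype(np.int32);cv2.polylines(i,[q],True,col,1)
    for s in(-35,35): pl([O+s*u+25*v+[0,0,18],O+s*u-25*v+[0,0,18]],(0,255,0))
    pl([O+50*u+125*v+[0,0,10],O+50*u-125*v+[0,0,10]],(0,0,255))
    pl([O-170*u+125*v+[0,0,10],O-170*u-125*v+[0,0,10]],(0,0,255))
    outs.append(i)
cv2.imwrite('pics/lips.png',np.hstack(outs))
```

```text
(no output)
```

View pics/lips.png

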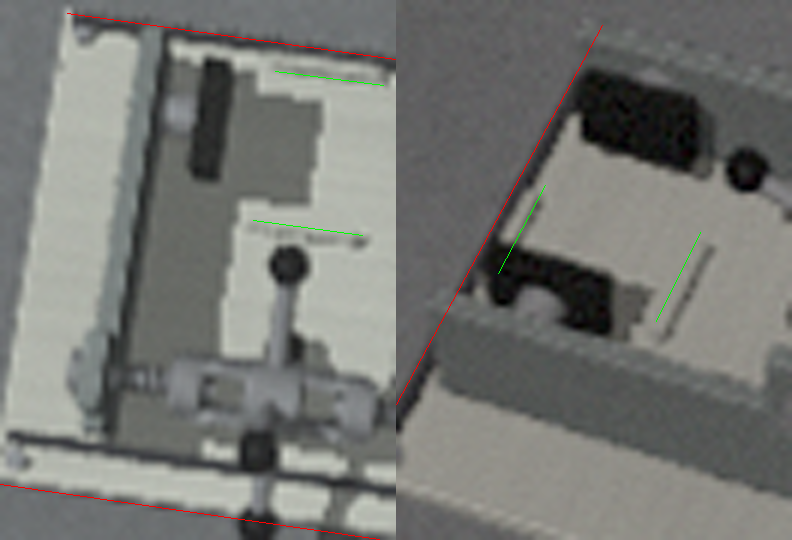

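```bash
python3 -m inch '[[[0,0,0.2],0,1],[[0,0,0.2],0,1],[[0,0,0.2],0,1],[[0,0,0.2],0,1],[[0,0,0.2],0,1],[[0,0,0.2],0,1],[[0,0,0.15],0,1],[[0,0,0.1],0,1],[[0,0,0.05],0,1],[[0,0,0],0,1]]'
python3 -m inch '[[[0,0,0.02],0,1],[[0,0,0.02],0,1],[[0,0,0.02],0,1],[[0,0,0.02],0,1],[[0,0,0.01],0,1],[[0,0,0],0,1],[[0,0,0],0,1],[[0,0,0],0,1],[[0,0,0],0,1],[[0,0,0],0,1]]'
```

```text
t: 9.95
eef_pos: [625.7, 15.2, 140.9]
tcp_rot: [3.141, -0.0, 1.427]
ft_force: [0.5, 0.3, -5.1]
opening: 0.48
grip_force: 30.0
t: 11.2
eef_pos: [625.7, 15.2, 135.5]
tcp_rot: [3.141, -0.0, 1.427]
ft_force: [-0.3, 0.3, -4.6]
opening: 0.482
grip_force: 30.0
```

```bash
python3 -m inch '[[[0,0,0.02],0,1],[[0,0,0.02],0,1],[[0,0,0.02],0,1],[[0,0,0.01],0,1],[[0,0,0],0,1],[[0,0,0],0,1],[[0,0,0],0,1],[[0,0,0],0,1],[[0,0,0],0,1],[[0,0,0],0,1]]'
```

```text
t: 12.45
eef_pos: [625.7, 15.2, 131.2]
tcp_rot: [3.142, -0.0, 1.427]
ft_force: [-0.1, 0.5, -5.0]
opening: 0.478
grip_force: 30.0
```

```bash
python3 -m inch '[[[0,0,0.015],0,1],[[0,0,0.015],0,1],[[0,0,0.015],0,1],[[0,0,0],0,1],[[0,0,0],0,1],[[0,0,0],0,1],[[0,0,0],0,1],[[0,0,0],0,1],[[0,0,0],0,1],[[0,0,0],0,1]]'
```

```text
t: 13.7
eef_pos: [625.8, 15.2, 130.4]
tcp_rot: [3.14, -0.0, 1.427]
ft_force: [-5.5, 0.8, 12.6]
opening: 0.481
grip_force: 30.0
```

```bash
python3 -m inch '[[[0,0,0],0,0.6],[[0,0,0],0,0],[[0,0,0],0,-1],[[0,0,0],0,-1],[[0,0,-0.1],0,-1],[[0,0,-0.3],0,-1],[[0,0,-0.5],0,-1],[[0,0,-0.5],0,-1],[[0,0,-0.4],0,-1],[[0,0,0],0,-1]]'
python3 - <<'E'
from h import *
np.set_printoptions(precision=1,suppress=True)
T=snap('top','t4.png');S=snap('side','s4.png')
print(env.state()['eef_pos'],env.state()['opening']);print(fit_disp([T,S],(625,14),10))
for p in(T,S): print([d['centre'] for d in eyes.spot_point('hub',p)][:1])
i=cv2.resize(S['pixels'][100:260,220:420],None,fx=4,fy=4,interpolation=cv2.INTER_CUBIC)
cv2.imwrite('pics/s4c.png',i[:600,:,::-1])
E
```

```text
t: 14.95
eef_pos: [626.4, 15.2, 239.3]
tcp_rot: [3.137, -0.0, 1.427]
ft_force: [1.4, 0.7, -1.0]
opening: 0.999
grip_force: 0.0
[625.4  15.2 236.6] 1.0029474136524636
[(array([625.,  14.]), np.float64(-0.0)), (array([626.7,   9.2]), np.float64(-0.874)), (array([626.7,   9.2]), np.float64(-0.874))]
[]
[[203.4, 341.7]]
```

View pics/s4c.png

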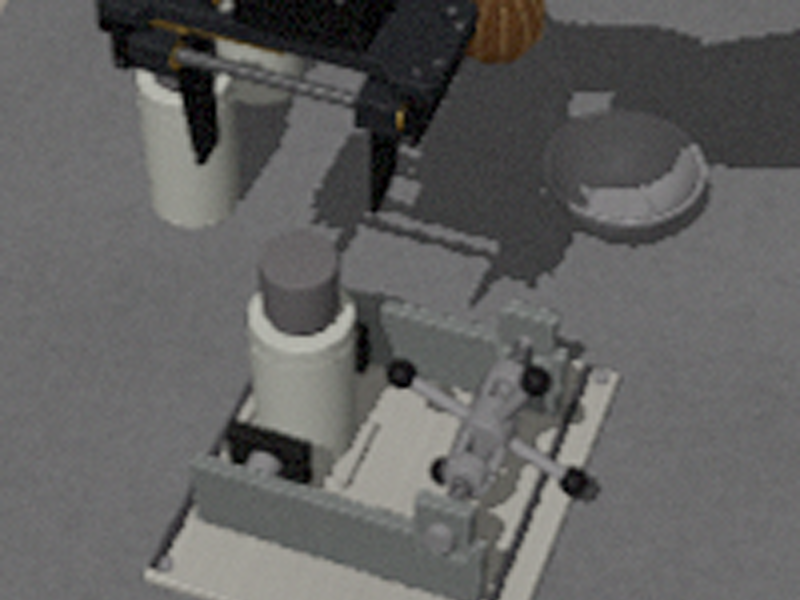

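The bottle stands upright in the seat between the pads (foot at about (300,450) in the crop), and the balls are at (402,372), (537,380), (577,480) and (445,470). I'll turn the gripper a quarter and move over the upper ball.

Run:
```python
from h import *
plan((482,38.1,215),171.7,19)
```

```text
[[0.002,-0.127,0.018],-0.947],[[0.012,-0.127,0.018],-0.947],[[0.023,-0.125,0.018],-0.947],[[0.033,-0.123,0.018],-0.947],[[0.043,-0.120,0.018],-0.947],[[0.053,-0.116,0.018],-0.947],[[0.062,-0.111,0.018],-0.947],[[0.071,-0.106,0.018],-0.947],[[0.080,-0.099,0.018],-0.947],[[0.088,-0.092,0.018],-0.947],
[[0.095,-0.085,0.018],-0.947],[[0.102,-0.077,0.018],-0.947],[[0.108,-0.068,0.018],-0.947],[[0.113,-0.059,0.018],-0.947],[[0.117,-0.050,0.018],-0.947],[[0.121,-0.040,0.018],-0.947],[[0.124,-0.030,0.018],-0.947],[[0.126,-0.019,0.018],-0.947],[[0.127,-0.009,0.018],-0.947],
```

```bash
python3 -m inch '[[[0,-0.13,0],-1,-1],[[0.01,-0.13,0],-1,-1],[[0.02,-0.13,0],-1,-1],[[0.03,-0.13,0],-1,-1],[[0.04,-0.13,0],-1,-1],[[0.05,-0.12,0],-1,-1],[[0.06,-0.12,0],-1,-1],[[0.08,-0.11,0],-1,-1],[[0.09,-0.11,0],-1,-1],[[0.1,-0.1,0],-1,-1]]'
python3 - <<'E'
from h import *
plan((482,38.1,215),171.7,9)
E
```

```text
t: 16.5
eef_pos: [545.2, 25.1, 236.0]
tcp_rot: [-3.141, -0.001, 2.302]
ft_force: [-0.1, -0.6, -0.4]
opening: 1.003
grip_force: 0.0
[[0.096,-0.071,0.039],-0.884],[[0.101,-0.063,0.039],-0.884],[[0.106,-0.055,0.039],-0.884],[[0.110,-0.047,0.039],-0.884],[[0.113,-0.038,0.039],-0.884],[[0.116,-0.030,0.039],-0.884],[[0.118,-0.021,0.039],-0.884],[[0.119,-0.011,0.039],-0.884],[[0.119,-0.002,0.039],-0.884],
```

```bash
python3 -m inch '[[[0.1,-0.07,0.04],-0.88,-1],[[0.1,-0.06,0.04],-0.88,-1],[[0.105,-0.055,0.04],-0.88,-1],[[0.11,-0.05,0.04],-0.88,-1],[[0.115,-0.04,0.04],-0.88,-1],[[0.115,-0.03,0.04],-0.88,-1],[[0.12,-0.02,0.04],-0.88,-1],[[0.12,-0.01,0.04],-0.88,-1],[[0.12,0,0.04],-0.88,-1],[[0,0,0.2],0,-1]]'
python3 - <<'E'
from h import *
print(env.state()['tcp_rot'],env.state()['eef_pos']);plan((482,38.1,112.5),171.7,1)
T=snap('top','t5.png');S=snap('side','s5.png')
i=cv2.resize(T['pixels'][150:270,250:400],None,fx=4,fy=4,interpolation=cv2.INTER_CUBIC)
j=cv2.resize(S['pixels'][140:260,290:390],None,fx=4,fy=4,interpolation=cv2.INTER_CUBIC)
cv2.imwrite('pics/v5.png',np.hstack([i[:,:400],j])[:,:,::-1])
E
```

```text
t: 17.75
eef_pos: [482.2, 38.8, 202.6]
tcp_rot: [3.141, 0.001, 2.99]
ft_force: [0.9, -0.3, 0.3]
opening: 1.001
grip_force: 0.0
[3.14146478e+00 6.78032887e-04 2.99012453e+00] [482.16434452  38.8303731  202.64609283]
[[0.001,-0.012,1.502],-0.076],
```

View pics/v5.png

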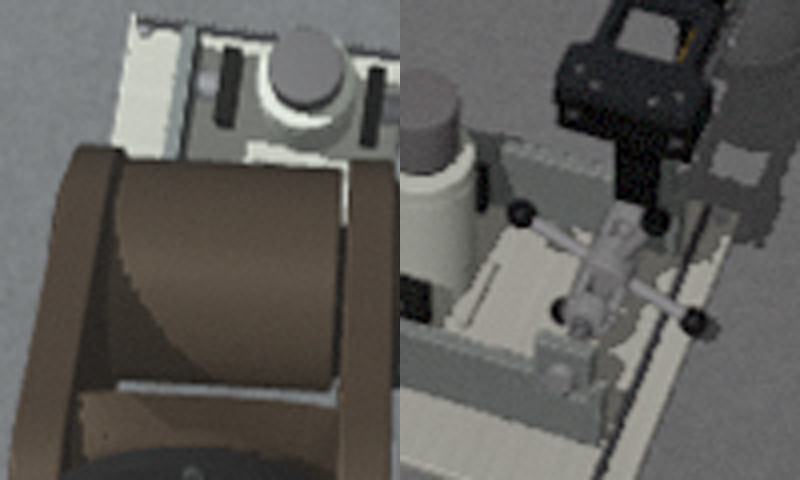

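The side half of the picture shows the gripper straddling the spoke plane, with the visible finger just above the upper ball at (655,220). The bottle is upright between the pads. I'll go down and grip the ball.

```bash
python3 -m inch '[[[0,-0.01,0.25],-0.08,-1],[[0,0,0.25],0,-1],[[0,0,0.25],0,-1],[[0,0,0.25],0,-1],[[0,0,0.25],0,-1],[[0,0,0.25],0,-1],[[0,0,0],0,1],[[0,0,0],0,1],[[0,0,0],0,1],[[0,0,0],0,1]]'
python3 -m inch '[[[0,0,0],0,1],[[0,0,0],0,1],[[0,0,0],0,1],[[0,0,0],0,1],[[0,0,0],0,1],[[0,0,0],0,1],[[0,0,0],0,1],[[0,0,0],0,1],[[0,0,0],0,1],[[0,0,0],0,1]]'
```

```text
t: 19.1
eef_pos: [482.3, 38.2, 113.3]
tcp_rot: [3.141, 0.001, 2.997]
ft_force: [0.6, -0.4, 0.0]
opening: 0.637
grip_force: 0.0
t: 20.35
eef_pos: [482.5, 40.7, 112.9]
tcp_rot: [3.138, 0.001, 2.996]
ft_force: [3.3, 26.9, -2.2]
opening: 0.171
grip_force: 30.0
```

```bash
python3 -m inch '[[[0,0.02,0],0,1],[[0,0.025,0],0,1],[[0.031,0,0.015],0,1],[[0.031,0,0.017],0,1],[[0.03,0,0.018],0,1],[[0.029,0,0.019],0,1],[[0.029,0,0.02],0,1],[[0.028,0,0.021],0,1],[[0.028,0,0.022],0,1],[[0.026,0,0.023],0,1]]'
python3 -c "
from h import *
s=env.state();print(s['ft_force'],s['moment'],s['opening'])"
```

```text
t: 21.6
eef_pos: [470.3, 42.9, 104.9]
tcp_rot: [3.141, 0.005, 2.997]
ft_force: [1.6, 4.1, 15.3]
opening: 0.17
grip_force: 30.0
[ 1.56879961  4.0942408  15.31979146] [ 0.77636379 -0.46119591  0.01169428] 0.1703943628375447
```

```bash
cat > f.py <<'E'
import sys
from h import *
u=np.array([np.cos(np.radians(-8.3)),np.sin(np.radians(-8.3)),0])
H=np.array([507.3,34.3,78.])
def feel():
    s=env.state();d=np.array(s['eef_pos'])+[0,0,-env.pinch_z]-H;F=np.array(s['ft_force'])
    x,z=d@u,d[2];a=np.arctan2(-x,z);fx,fz=-F@u,-F[2]
    print('a %.3f r %.1f  Ft %.1f Fr %.1f  torque %.3f  (60: %.3f) Fy %.1f open %.3f'%(a,np.hypot(x,z),-fx*np.cos(a)-fz*np.sin(a),-fx*np.sin(a)+fz*np.cos(a),(z*-fx+ x*fz)/1e3,.06*(-fx*np.cos(a)-fz*np.sin(a)),F[1],s['opening']),s['moment'].round(2),F.round(1))
    return a
def rows(a,da,n=10):
    print(' '.join('[%.3f,%.3f]'%(np.sin(a+da*(i+1))-np.sin(a+da*i),np.cos(a+da*i)-np.cos(a+da*(i+1))) for i in range(n)))
if __name__=='__main__':
    a=feel(); rows(a+.02,float(sys.argv[1]) if len(sys.argv)>1 else .05)
E
python3 f.py .04
```

```text
a 0.692 r 59.3  Ft 10.5 Fr -11.2  torque 0.624  (60: 0.631) Fy 4.1 open 0.170 [ 0.78 -0.46  0.01] [ 1.6  4.1 15.3]
[0.030,0.027] [0.029,0.028] [0.028,0.029] [0.026,0.030] [0.025,0.031] [0.024,0.032] [0.023,0.033] [0.021,0.034] [0.020,0.035] [0.018,0.035]
```

```bash
python3 -m inch '[[[0.034,0,0.022],0,1],[[0.033,0,0.023],0,1],[[0.031,0,0.026],0,1],[[0.029,0,0.028],0,1],[[0.028,0,0.03],0,1],[[0.025,0,0.031],0,1],[[0.023,0,0.032],0,1],[[0.022,0,0.033],0,1],[[0.02,0,0.034],0,1],[[0.019,0,0.035],0,1]]'; python3 f.py
```

```text
t: 22.85
eef_pos: [453.7, 45.3, 86.8]
tcp_rot: [3.141, 0.002, 2.997]
ft_force: [-1.0, 5.7, 12.5]
opening: 0.17
grip_force: 30.0
a 1.103 r 61.2  Ft 10.4 Fr -7.2  torque 0.633  (60: 0.621) Fy 5.7 open 0.170 [ 0.88 -0.01  0.01] [-1.   5.7 12.5]
[0.021,0.046] [0.018,0.047] [0.016,0.047] [0.013,0.048] [0.011,0.049] [0.009,0.049] [0.006,0.050] [0.004,0.050] [0.001,0.050] [-0.001,0.050]
```

```bash
python3 -m inch '[[[0,0,0],0,-1],[[0,0,0],0,-1],[[0,0,0],0,-1],[[0,0,-0.2],0,-1],[[0,0,-0.24],0,-1],[[0,0,-0.2],0,-1],[[-0.3,0,0],0,-1],[[-0.4,0,0],0,-1],[[-0.4,0,0],0,-1],[[-0.26,0,0],0,-1]]'; python3 f.py|head -1; python3 -m inch '[[[0,0,0.1],0,-1],[[0,0.01,0.11],0,-1],[[0,0,0],0,1],[[0,0,0],0,1],[[0,0,0],0,1],[[0,0,0],0,1],[[0,0,0],0,1],[[0,0,0],0,1],[[0,0,0],0,1],[[0,0,0],0,1]]'; python3 f.py .08
```

```text
t: 24.1
eef_pos: [534.7, 33.3, 124.8]
tcp_rot: [3.141, 0.0, 2.997]
ft_force: [0.1, 0.5, -0.3]
opening: 1.001
grip_force: 0.0
a -0.394 r 71.1  Ft 0.2 Fr 0.2  torque 0.013  (60: 0.011) Fy 0.5 open 1.001 [0.   0.02 0.01] [ 0.1  0.5 -0.3]
t: 25.35
eef_pos: [533.9, 34.0, 111.8]
tcp_rot: [3.141, -0.0, 2.997]
ft_force: [-0.3, 0.3, 0.6]
opening: 0.216
grip_force: 0.0
a -0.465 r 58.8  Ft -0.6 Fr -0.4  torque -0.033  (60: -0.034) Fy 0.3 open 0.216 [ 0.02  0.04 -0.04] [-0.3  0.3  0.6]
[0.074,-0.031] [0.076,-0.026] [0.078,-0.019] [0.079,-0.013] [0.080,-0.007] [0.080,-0.000] [0.080,0.006] [0.079,0.012] [0.078,0.019] [0.076,0.025]
```

```bash
python3 -m inch '[[[0,0,0],0,1],[[0,0,0],0,1],[[0.045,0,-0.022],0,1],[[0.046,0,-0.02],0,1],[[0.046,0,-0.018],0,1],[[0.027,0,-0.01],0,1],[[0.028,0,-0.009],0,1],[[0.028,0,-0.008],0,1],[[0.028,0,-0.007],0,1],[[0.029,0,-0.007],0,1]]'; python3 f.py .05
```

```text
t: 26.6
eef_pos: [518.6, 36.1, 117.7]
tcp_rot: [3.142, 0.003, 2.997]
ft_force: [7.1, -2.7, -7.2]
opening: 0.166
grip_force: 30.0
a -0.184 r 59.5  Ft 8.6 Fr 5.8  torque 0.514  (60: 0.518) Fy -2.7 open 0.166 [-0.52 -1.28  0.05] [ 7.1 -2.7 -7.2]
[0.050,-0.007] [0.050,-0.004] [0.050,-0.002] [0.050,0.001] [0.050,0.003] [0.050,0.006] [0.049,0.008] [0.049,0.010] [0.048,0.013] [0.048,0.015]
```

```bash
python3 -m inch '[[[0.05,0,-0.004],0,1],[[0.05,0,-0.001],0,1],[[0.05,0,0],0,1],[[0.05,0,0.002],0,1],[[0.05,0,0.004],0,1],[[0.03,0,0.003],0,1],[[0.03,0,0.004],0,1],[[0.03,0,0.005],0,1],[[0.03,0,0.006],0,1],[[0.029,0,0.007],0,1]]'; python3 f.py .05; python3 -m inch '[[[0.048,0,0.013],0,1],[[0.047,0,0.015],0,1],[[0.047,0,0.017],0,1],[[0.028,0,0.012],0,1],[[0.028,0,0.012],0,1],[[0.028,0,0.013],0,1],[[0.027,0,0.013],0,1],[[0.027,0,0.014],0,1],[[0,0,0],0,1],[[0,0,0],0,1]]';python3 f.py .03
```

```text
t: 27.85
eef_pos: [493.7, 39.8, 116.3]
tcp_rot: [3.141, 0.0, 2.997]
ft_force: [0.1, -0.4, -0.5]
opening: 0.003
grip_force: 0.0
a 0.246 r 58.8  Ft 0.0 Fr 0.5  torque 0.001  (60: 0.001) Fy -0.4 open 0.003 [ 0.    0.02 -0.02] [ 0.1 -0.4 -0.5]
[0.048,0.014] [0.047,0.017] [0.046,0.019] [0.045,0.021] [0.044,0.024] [0.043,0.026] [0.042,0.028] [0.040,0.030] [0.039,0.032] [0.037,0.034]
t: 29.1
eef_pos: [477.2, 42.2, 109.8]
tcp_rot: [3.141, 0.0, 2.997]
ft_force: [0.2, -0.2, -0.4]
opening: 0.004
grip_force: 0.0
a 0.549 r 59.3  Ft 0.0 Fr 0.4  torque 0.001  (60: 0.001) Fy -0.2 open 0.004 [-0.01  0.01 -0.01] [ 0.2 -0.2 -0.4]
[0.025,0.017] [0.025,0.017] [0.024,0.018] [0.023,0.019] [0.023,0.019] [0.022,0.020] [0.022,0.021] [0.021,0.021] [0.020,0.022] [0.020,0.023]
```

The ball slipped out of the grip (opening 0). I'll look before going on.

Run:
```python
from f import *
T=snap('top');S=snap('side')
k=7;r0,c0=150,290
i=cv2.resize(S['pixels'][r0:r0+85,c0:c0+110],None,fx=k,fy=k,interpolation=cv2.INTER_CUBIC)[:,:,::-1].copy()
for a in np.arange(-1.2,1.3,.2):
    P=H-60*np.sin(a)*u+[0,0,60*np.cos(a)]
    q=((proj(S,P)[::-1]-[c0,r0]+.5)*k).astype(int);cv2.circle(i,tuple(q.tolist()),3,(0,255,0) if abs(a)>.05 else (0,0,255),-1)
P=env.state()['eef_pos'];q=((proj(S,P)[::-1]-[c0,r0]+.5)*k).astype(int);cv2.circle(i,tuple(q.tolist()),4,(255,0,255),1)
cv2.imwrite('pics/v6.png',i)
```

```text
(no output)
```

View pics/v6.png

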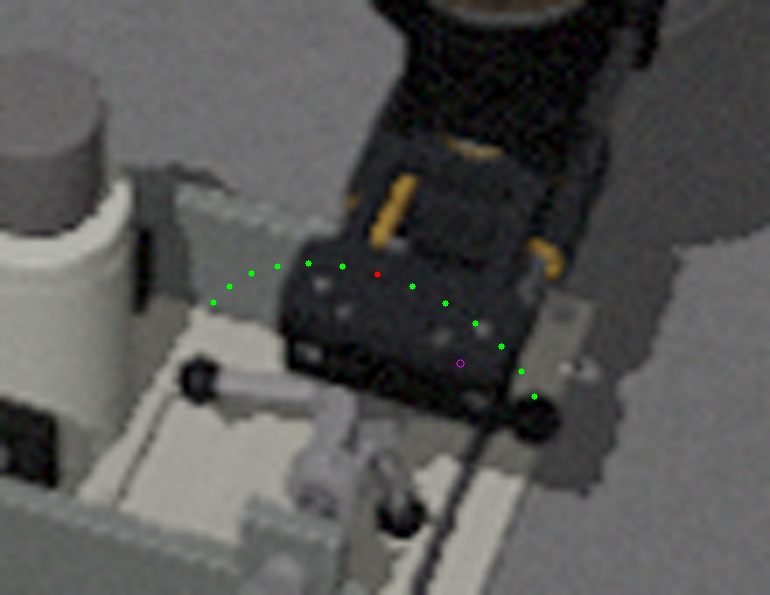

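Side view: the three visible balls are at (532,418), (200,380) and (400,515) in this 7x crop, and the upper ball is hidden behind the gripper body. I'll solve for the turn angle from these three.

Run:
```python
from f import *
from scipy.optimize import least_squares
S=snap('side')
pix=[np.array([y,x])/7-.5+[150,290] for x,y in((532,418),(400,515),(200,380))]
def f(v):
    r=[]
    for k,p in enumerate(pix):
        a=v[0]+k*np.pi/2; r+=list(proj(S,H-60*np.sin(a)*u+[0,0,60*np.cos(a)])+v[1:3]-p)
    return r
s=least_squares(f,[1.3,0,0]);print(s.x,np.round(s.fun,2))
t=lambda x,y:np.array([50+y/2.4-.3,180+x/2.4-.3])
pix=[t(418,348),t(441,410),t(362,402),t(337,344)]
s=least_squares(f,[.4,0,0]);print('initial',s.x,np.round(s.fun,2))
# 3D hub fit
def g(v):
    r=[]
    for k,p in enumerate(pix):
        a=v[0]+k*np.pi/2; r+=list(proj(S,v[1:4]-60*np.sin(a)*u+[0,0,60*np.cos(a)])-p)
    return r
s=least_squares(g,[.4,*H]);print('hub3d',s.x,np.round(s.fun,2))
```

```text
[ 1.30012896  1.26950892 -0.96773839] [-0.05  0.    0.02 -0.08  0.03  0.08]
initial [ 0.45150993  1.4690102  -0.46368387] [ 0.32  0.03 -0.6  -0.43  0.17  0.16  0.12  0.24]
hub3d [4.51206122e-01 5.06228183e+02 4.89722996e+01 9.09311726e+01] [ 0.19  0.21 -0.39 -0.09  0.29  0.   -0.08 -0.13]
```

```bash
python3 -m inch '[[[0,0,-0.3],0,1],[[0,0,-0.35],0,1],[[0,0,-0.25],0,1],[[-0.3,0,0],0,1],[[-0.3,0,0],0,1],[[-0.3,0,0],0,1],[[-0.3,0,0],0,1],[[0,0,0.2],0,1],[[0,0,0.2],0,1],[[0,0,0.13],0,1]]'
cat > f.py <<'E'
import sys
from h import *
u=np.array([np.cos(np.radians(-8.3)),np.sin(np.radians(-8.3)),0])
H=np.array([507.3,34.3,78.])
def feel():
    s=env.state();d=np.array(s['eef_pos'])-H;F=np.array(s['ft_force'])
    xc=d@u-10;fx,fz=-F@u,-F[2]
    a=-np.arcsin((xc-9)/60);zb=60*np.cos(a)
    print('t %.1f a %.3f tip-below-ball %.1f fx %.1f fz %.1f Fy %.1f torque %.3f'%(s['t'],a,zb-d[2],fx,fz,F[1],(-zb*fx+xc*fz)/1e3),'n/ball %.3f'%(-fx*zb/1e3))
    return a
def rows(a,da,n=10):
    print(' '.join('[%.3f,%.3f]'%(np.sin(a+da*(i+1))-np.sin(a+da*i),np.cos(a+da*i)-np.cos(a+da*(i+1))) for i in range(n)))
if __name__=='__main__':
    a=feel(); rows(a,float(sys.argv[1]) if len(sys.argv)>1 else .05)
E
python3 f.py
```

```text
t: 30.5
eef_pos: [547.4, 32.0, 130.8]
tcp_rot: [-3.142, -0.002, 2.998]
ft_force: [0.0, -0.6, -0.4]
opening: 0.006
grip_force: 0.0
t 30.5 a -0.358 tip-below-ball 3.4 fx -0.1 fz 0.4 Fy -0.6 torque 0.018 n/ball 0.006
[0.047,-0.016] [0.048,-0.014] [0.049,-0.012] [0.049,-0.009] [0.050,-0.007] [0.050,-0.004] [0.050,-0.002] [0.050,0.001] [0.050,0.003] [0.050,0.006]
```

```bash
python3 -m inch '[[[0.047,0,-0.008],0,1],[[0.048,0,-0.008],0,1],[[0.049,0,-0.008],0,1],[[0.049,0,-0.008],0,1],[[0.05,0,-0.007],0,1],[[0.05,0,-0.004],0,1],[[0.05,0,-0.002],0,1],[[0.05,0,0.001],0,1],[[0.05,0,0.003],0,1],[[0.05,0,0.006],0,1]]';python3 f.py
```

```text
t: 31.75
eef_pos: [522.0, 35.8, 136.2]
tcp_rot: [3.141, 0.009, 2.997]
ft_force: [9.0, -2.3, 7.1]
opening: 0.008
grip_force: 4.6
t 31.8 a 0.078 tip-below-ball 1.7 fx -9.2 fz -7.1 Fy -2.3 torque 0.522 n/ball 0.553
[0.050,0.005] [0.049,0.008] [0.049,0.010] [0.048,0.012] [0.048,0.015] [0.047,0.017] [0.046,0.020] [0.045,0.022] [0.044,0.024] [0.043,0.026]
```

```bash
python3 -m inch '[[[0.04,0,0.012],0,1],[[0.04,0,0.013],0,1],[[0.039,0,0.014],0,1],[[0.039,0,0.015],0,1],[[0.038,0,0.016],0,1],[[0.038,0,0.017],0,1],[[0.037,0,0.018],0,1],[[0.037,0,0.018],0,1],[[0.036,0,0.018],0,1],[[0.036,0,0.019],0,1]]';python3 f.py .03
```

```text
t: 33.0
eef_pos: [499.0, 39.1, 126.2]
tcp_rot: [3.141, 0.007, 2.997]
ft_force: [8.1, -1.4, 5.9]
opening: 0.008
grip_force: 4.0
t 33.0 a 0.483 tip-below-ball 5.0 fx -8.3 fz -5.9 Fy -1.4 torque 0.550 n/ball 0.439
[0.026,0.014] [0.026,0.015] [0.025,0.016] [0.025,0.017] [0.024,0.017] [0.024,0.018] [0.023,0.019] [0.023,0.020] [0.022,0.020] [0.022,0.021]
```

```bash
python3 -m inch '[[[0.026,0,0.014],0,1],[[0.026,0,0.015],0,1],[[0.025,0,0.016],0,1],[[0.025,0,0.017],0,1],[[0.024,0,0.017],0,1],[[0.024,0,0.018],0,1],[[0.023,0,0.019],0,1],[[0.023,0,0.02],0,1],[[0.022,0,0.02],0,1],[[0.022,0,0.021],0,1]]';python3 f.py .03
```

```text
t: 34.25
eef_pos: [484.8, 41.2, 115.5]
tcp_rot: [3.141, 0.007, 2.997]
ft_force: [6.7, -2.0, 6.5]
opening: 0.01
grip_force: 4.2
t 34.2 a 0.782 tip-below-ball 5.1 fx -6.9 fz -6.5 Fy -2.0 torque 0.508 n/ball 0.293
[0.021,0.021] [0.020,0.022] [0.020,0.023] [0.019,0.023] [0.018,0.024] [0.018,0.024] [0.017,0.025] [0.016,0.025] [0.015,0.026] [0.014,0.026]
```

```bash
python3 -m inch '[[[-0.05,0,-0.1],0,1],[[0,0,-0.25],0,1],[[0,0,-0.25],0,1],[[-0.35,0,0],0,1],[[-0.4,0,0],0,1],[[-0.4,0,0],0,1],[[-0.3,0,0],0,1],[[0,0,0.2],0,1],[[0,0,0.2],0,1],[[0,0,0.16],0,1]]';python3 f.py .05
```

```text
t: 35.5
eef_pos: [570.4, 28.7, 115.2]
tcp_rot: [3.142, -0.001, 2.998]
ft_force: [-0.3, 0.1, -0.1]
opening: 0.001
grip_force: 0.0
t 35.5 a -0.828 tip-below-ball 3.4 fx 0.3 fz 0.1 Fy 0.1 torque -0.008 n/ball -0.012
[0.035,-0.036] [0.036,-0.034] [0.038,-0.032] [0.040,-0.030] [0.041,-0.028] [0.043,-0.026] [0.044,-0.024] [0.045,-0.022] [0.046,-0.020] [0.047,-0.017]
```

```bash
python3 -m inch '[[[0.035,0,-0.034],0,1],[[0.036,0,-0.033],0,1],[[0.03,0,-0.026],0,1],[[0.03,0,-0.025],0,1],[[0.023,0,-0.017],0,1],[[0.023,0,-0.016],0,1],[[0.024,0,-0.015],0,1],[[0.024,0,-0.015],0,1],[[0.024,0,-0.014],0,1],[[0,0,0],0,1]]';python3 f.py .03
```

```text
t: 36.75
eef_pos: [558.6, 30.4, 129.3]
tcp_rot: [3.141, 0.006, 2.997]
ft_force: [8.4, -2.3, -0.7]
opening: 0.004
grip_force: 4.2
t 36.8 a -0.569 tip-below-ball -0.8 fx -8.6 fz 0.7 Fy -2.3 torque 0.465 n/ball 0.436
[0.026,-0.016] [0.026,-0.015] [0.026,-0.014] [0.027,-0.013] [0.027,-0.013] [0.028,-0.012] [0.028,-0.011] [0.028,-0.010] [0.029,-0.009] [0.029,-0.008]
```

```bash
python3 -m inch '[[[0.017,0,0.02],0,1],[[0.017,0,0.02],0,1],[[0.017,0,0.015],0,1],[[0.017,0,0],0,1],[[0.018,0,-0.008],0,1],[[0.018,0,-0.008],0,1],[[0.018,0,-0.008],0,1],[[0.018,0,-0.007],0,1],[[0.018,0,-0.007],0,1],[[0.019,0,-0.007],0,1]]';python3 f.py .03
```

```text
t: 38.0
eef_pos: [552.7, 31.4, 131.6]
tcp_rot: [3.14, 0.018, 2.997]
ft_force: [19.2, -4.2, 17.4]
opening: 0.003
grip_force: 10.4
t 38.0 a -0.454 tip-below-ball 0.3 fx -19.6 fz -17.4 Fy -4.2 torque 0.443 n/ball 1.056
[0.027,-0.013] [0.028,-0.012] [0.028,-0.011] [0.028,-0.010] [0.028,-0.009] [0.029,-0.009] [0.029,-0.008] [0.029,-0.007] [0.029,-0.006] [0.030,-0.005]
```

```bash
python3 -m inch '[[[-0.07,0,0],0,1],[[-0.06,0,0],0,1],[[0,0,0.03],0,1],[[0,0,0.02],0,1],[[0,0,0],0,1],[[0.04,0,-0.005],0,1],[[0.04,0,-0.01],0,1],[[0.03,0,-0.015],0,1],[[0.03,0,-0.015],0,1],[[0.027,0,-0.012],0,1]]';python3 f.py .03
```

```text
t: 39.25
eef_pos: [545.7, 32.3, 128.2]
tcp_rot: [3.141, 0.005, 2.997]
ft_force: [9.1, -2.5, -2.2]
opening: 0.008
grip_force: 4.7
t 39.2 a -0.327 tip-below-ball 6.6 fx -9.4 fz 2.2 Fy -2.5 torque 0.596 n/ball 0.534
[0.029,-0.009] [0.029,-0.008] [0.029,-0.007] [0.029,-0.007] [0.029,-0.006] [0.030,-0.005] [0.030,-0.004] [0.030,-0.003] [0.030,-0.002] [0.030,-0.001]
```

```bash
python3 -m inch '[[[0.012,0,-0.004],0,1],[[0.012,0,-0.004],0,1],[[0.012,0,-0.004],0,1],[[0.012,0,-0.004],0,1],[[0.012,0,-0.003],0,1],[[0.012,0,-0.003],0,1],[[0.012,0,-0.003],0,1],[[0.012,0,-0.003],0,1],[[0.012,0,-0.003],0,1],[[0.012,0,-0.003],0,1]]';python3 f.py .03
```

```text
t: 40.5
eef_pos: [539.4, 33.2, 130.6]
tcp_rot: [3.141, 0.007, 2.997]
ft_force: [11.2, -2.8, 0.5]
opening: 0.002
grip_force: 5.7
t 40.5 a -0.216 tip-below-ball 6.0 fx -11.5 fz -0.5 Fy -2.8 torque 0.660 n/ball 0.671
[0.029,-0.006] [0.030,-0.005] [0.030,-0.004] [0.030,-0.003] [0.030,-0.002] [0.030,-0.002] [0.030,-0.001] [0.030,0.000] [0.030,0.001] [0.030,0.002]
```

```bash
python3 -m inch '[[[0.009,0,-0.002],0,1],[[0.009,0,-0.002],0,1],[[0.009,0,-0.002],0,1],[[0.009,0,-0.002],0,1],[[0.009,0,-0.001],0,1],[[0.009,0,-0.001],0,1],[[0.009,0,-0.001],0,1],[[0.009,0,-0.001],0,1],[[0.009,0,-0.001],0,1],[[0.009,0,-0.001],0,1]]';python3 f.py .03; python3 -c "
from h import *
T=snap('top','t9.png');S=snap('side','s9.png')"; python3 f.py
```

```text
t: 41.75
eef_pos: [534.7, 33.9, 131.9]
tcp_rot: [3.141, 0.008, 2.997]
ft_force: [12.5, -1.9, 3.5]
opening: 0.011
grip_force: 6.5
t 41.8 a -0.137 tip-below-ball 5.5 fx -12.7 fz -3.5 Fy -1.9 torque 0.692 n/ball 0.753
[0.030,-0.004] [0.030,-0.003] [0.030,-0.002] [0.030,-0.001] [0.030,-0.000] [0.030,0.001] [0.030,0.002] [0.030,0.003] [0.030,0.004] [0.030,0.004]
t 41.9 a -0.136 tip-below-ball 5.5 fx -12.6 fz -3.8 Fy -1.2 torque 0.683 n/ball 0.749
[0.050,-0.006] [0.050,-0.003] [0.050,-0.001] [0.050,0.002] [0.050,0.004] [0.050,0.007] [0.049,0.009] [0.049,0.012] [0.048,0.014] [0.047,0.017]
```

```bash
python3 -m inch '[[[0.008,0,-0.001],0,1],[[0.008,0,-0.001],0,1],[[0.008,0,-0.001],0,1],[[0.008,0,-0.001],0,1],[[0.008,0,0],0,1],[[0.008,0,0],0,1],[[0.008,0,0],0,1],[[0.008,0,0],0,1],[[0.008,0,0],0,1],[[0.008,0,0],0,1]]';python3 f.py .03
```

```text
t: 43.1
eef_pos: [530.7, 34.5, 132.7]
tcp_rot: [3.141, 0.01, 2.997]
ft_force: [14.3, -2.9, 6.5]
opening: 0.006
grip_force: 7.1
t 43.1 a -0.069 tip-below-ball 5.2 fx -14.6 fz -6.5 Fy -2.9 torque 0.786 n/ball 0.872
[0.030,-0.002] [0.030,-0.001] [0.030,0.000] [0.030,0.001] [0.030,0.002] [0.030,0.003] [0.030,0.004] [0.030,0.005] [0.029,0.006] [0.029,0.006]
```

```bash
python3 -m inch '[[[-0.06,0,0],0,1],[[-0.1,0,0],0,1],[[0,0,-0.1],0,1],[[0,0,-0.3],0,1],[[0,0,-0.5],0,1],[[0,0,-0.5],0,1],[[0,0,-0.4],0,1],[[0.3,0,0],0,1],[[0.4,0,0],0,1],[[0.4,0,0],0,1]]'
python3 - <<'E'
from h import *
T=snap('top');S=snap('side')
a=cv2.resize(S['pixels'][100:250,220:400],None,fx=4,fy=4,interpolation=cv2.INTER_CUBIC)
cv2.imwrite('pics/v9.png',a[:,:,::-1]);print(fit_disp([T,S],(625,14),10)[1:2],env.state()['ft_force'])
E
```

```text
t: 44.35
eef_pos: [469.6, 43.3, 238.9]
tcp_rot: [3.142, -0.001, 2.997]
ft_force: [0.9, 0.4, 0.6]
opening: 0.003
grip_force: 0.0
[(array([626.7,  18.2]), np.float64(-0.796))] [ 0.01223646  0.53560169 -0.80283883]
```

View pics/v9.png

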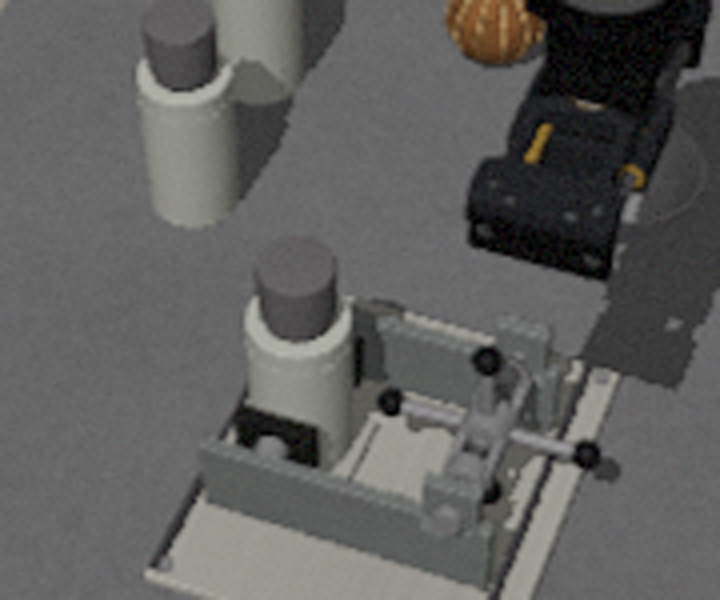

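The side view shows the bottle upright between both pads, the upper spoke at (487,360) nearly vertical, and the robot clear of everything. I'm handing in.

```bash
python3 -c "
from cell import env
print(env.job_done())"
```

```text
the job is handed in; nothing more can be done
None
```

The dispenser stands upright in the seat with both pads bearing on it, tightened to about 1.5 times the free drag by feel; I handed the job in after about 44 s with the arm clear, and no verdict came back.

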